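Slide a dish tray under the imaging hood

TASK

Take the long-handled steel tray with the culture dish in it and slide it, pan first, through the front mouth of the small grey camera hood until it is fully home against the stop at the back, then let go. Keep the tray level so that the dish stays in its pan, and leave the other things where they are.

Things in the scene. Friction and masses are not known exactly. Their poses are not given: they have to be found in the camera images.
- tray: Loose steel tray, 0.22 kg, flat on the worktop left or right of the hood's front. Origin: underside, centre of its square pan; +x points from the handle to the pan's leading edge, z up. Pan 80 (x) x 78 (y) mm, floor 3 mm thick, rim 10 mm high. A neck 14 mm wide, 5 mm high runs back from the pan to x = -167 mm and carries the upright black grip.
- tray_grip (a point): Point to grip on the tray: in the upright black grip, at x = -145, y = 0, z = 32 mm of the tray. The grip is a block 14 mm thick (y), 36 mm long (x), its top at z = 47 mm; take it across its 14 mm from above. Axes as the tray's.
- dish: Flat round culture dish with fixed lid, 63 mm wide, 16 mm high, 0.03 kg, lying loose in the tray's pan. Origin: centre of its underside, z up.
- hood: Fixed grey sheet-metal hood, camera on top. Origin: centre of its footprint; z up, +x points from the open mouth to the closed back. Outside 104 (x) x 102 (y) mm, foot flanges to 134 mm in y, 3 mm high; roof top at 62 mm; black camera above the roof's centre, to 137 mm. No floor inside: the tray slides on the worktop. Rubber stop pads at the back, facing the mouth, at x = +40 mm.
- hood_mouth (a point): Centre of the hood's open mouth at worktop height, at x = -52 mm of the hood; axes as the hood's (+x into the hood). The mouth is 90 mm wide (y) between the 6 mm side walls and 42 mm high under the brow.
- hood_home (a point): Where the tray's origin lies when it is fully home against the stop, on the worktop; axes as the hood's (+x into the hood). The tray's leading edge is at the mouth when the tray's origin is 92 mm short of this point.
- book: Bystander: closed green book, 148 x 105 x 13 mm, lying on the side of the hood where the tray is not. Origin: centre of its underside.
- marker: Bystander: black marker, 142 mm long, 16 mm thick, lying at the far right of the worktop. Origin: centre of its underside.
- pin_box: Bystander: round box, 52 mm wide, 20 mm high, standing to the left of the hood. Origin: centre of its underside.
- dropper: Bystander: brown dropper bottle, 29 mm wide, 86 mm high, standing to the right of the hood. Origin: centre of its underside.
Not all that is in view belongs to the job. What is shaped like the dish but yellow is not meant.

How it is judged:
At the end, for the whole second after the job is handed in: The tray lies flat on the worktop inside the hood, pan first and handle out in front, within 10 mm of fully home and 12 mm sideways, turned less than 0.2 rad from the hood's direction; the dish lies flat in the pan, within 14 mm of its centre; both are at rest (x of tray in the frame of hood_home between -0.01 and 0.006 m and y of tray in the frame of hood_home between -0.012 and 0.012 m and z of tray in the frame of hood_home below 0.006 m and angle between the x axis of tray and the x axis of hood_home, either way round below 0.2 rad and x of tray_grip in the frame of hood_home below 0 m and angle between tray's own z axis and vertical below 0.06 rad and horizontal distance between dish and tray below 0.014 m and z of dish in the frame of tray below 0.008 m and linear speed of each of tray, dish below 0.02 m/s); the robot touches nothing.
It fails at once if the tray is tipped more than 0.4 rad (angle between tray's own z axis and vertical above 0.4 rad).
It fails at once if the dish leaves the pan (horizontal distance between dish and tray above 0.03 m or z of dish in the frame of tray above 0.025 m).
It fails at once if the book, marker, pin box or dropper bottle is shifted more than 30 mm (distance of any of book, marker, pin_box, dropper from where it was at the start of the episode above 0.03 m).
It also fails if it takes over 42 s, if anything falls off the work surface, if the arm or the gripper's body presses on something with over 40 N, if the wrist force passes 120 N, or if a joint passes its speed limit or range.

ROBOT

A 6-joint arm with a two-finger parallel gripper is mounted at the origin on a cart in front of the work surface, level with it; the furniture and walls round the work are solid. World frame = base frame: x ahead of the robot, y to its left, z up, the work surface at z = 0. Lengths are in m, angles in rad, forces in N, time in s.
With the tool pointing down it reaches from about 0.375 to 0.825 m from the base axis. Payload 5.5 kg.
Tool frame: the origin (TCP) lies at the very end of the fingers, on their centre line; the grasp point (between the pads) lies 19 mm behind it; z points along the fingers, y is the line along which they close (so a half turn about z gives the same grasp; the last joint's range is limited). The gripper opens to 85 mm and grips with 20 to 120 N. Pads are 22 mm wide; open, the fingers measure 114 mm over their backs; the gripper's body (76 mm by 85 mm) begins 54 mm behind the grasp point. The pads swing forward as they close: fully open they stand 13 mm farther back than shut.
Start: joints at [-1.222, 0.314, -0.047, 1.21, 0, 1.571], TCP at [0.205, -0.564, 0.231] pointing down, gripper open.
Joint ranges: [-2.67, 2.67], [-0.69, 1.73], [-1.03, 1.25], [-2.08, 2.16], [-1.42, 1.45], [-3.14, 3.14]. Speed limits (rad/s): [2.39, 2.39, 3.01, 3.14, 3.14, 3.14].

INTERFACE

Orientations are given as a rotation vector (axis times angle).
In Python, from rig import r, optics, order gives the robot as it stands.
- The arm moves only by the tool move_arm, never from a script. Its argument "targets" is a list of rows, each an object with "hand": the opening, from -1 (shut) to 1 (fully open); "linear": the shift along the world's x, y, z each as a share of 0.4 m, from -1 to 1, a list of three; "twist": the turn, a rotation vector about the world's x, y, z each as a share of 120 degrees, from -1 to 1, a list of three. In form: [{"hand": hand, "linear": [tx, ty, tz], "twist": [wx, wy, wz]}, ...]. A call has 1 to 20 rows; each row is the pose to reach, as a shift and turn from the pose commanded when the call began; what a row does not reach only later rows make up. A row lasts 1/10 s, in which the tool goes at most 50 mm and 8.59 degrees, less where a joint would pass 70% of its speed; a pose out of reach is approached as far as the arm can. A call with a number of a shift or a turn outside -1 to 1 is refused whole. A call with a gripper value outside its range is refused whole. The fingers move at their own pace and stop on an object; the grip force is fixed at half the most. Time passes only in rows, so rows that repeat a pose let the fingers close. It gives the time, the measured TCP pose, the force, the opening and the grip force at its end, in the units of the state.
- r.get_obs(): the state, without advancing time (a new reading comes with each control period).
- optics.snapshot(name): name is "scene" or "top" or "wrist"; returns the picture (400x640x3 uint8, red, green, blue); there is no depth.
- optics.camera_info(name): a dict with "fov_y" (degrees; the focal length in pixels is half the picture's height over the tangent of half this angle, whatever the lens; pixels are square), "cx", "cy" (the principal point, pixels), "eye" and "orientation" of the camera in the world. Camera axes: x right, y up, looking along -z (the intrinsics and any distortion apply to the point x, -y, -z); pixel columns grow to the right and rows downward; lengths in m; the calibration is good to about 2 mm. A picture is of the moment at which its call begins: read the wrist's pose just before it. camera_info takes no time and is no camera call; for the wrist camera it gives the pose at the moment of the call.
- order.sign_off(): hands the job in; it is judged then, once.
The state is a dict: "time_s": time; "q": joint angles; "joint_velocities": joint speeds; "joint_torque": joint torques, N m; "tcp_pos": TCP position; "tool_rot": TCP orientation; "wrist_force": force on the tool from outside, world axes, zero at the start; "wrist_torque": the same for the moment, N m; "grip_width": finger opening in m; "finger_force": force on a finger pad.
Only numpy, scipy, OpenCV 4.12 (cv2) and the standard library are available. Lean on these libraries where they do the work, as an engineer would, in place of code of your own. Each camera call takes 0.05 s, during which the arm holds its last target. There are 200 camera calls.

## Working session

There is one attempt and no reset: what is moved stays moved. The work goes in short steps, Python scripts to look and compute and a tool call to move; the robot and the scene stay as the last step left them, time stands still between calls to the robot, and variables do not carry over. Pictures are saved under pics/ and viewed, at most 10 in all, crops included, and the job is handed in when it is done.

Besides the shell and the picture viewer there is one more tool, called after ">>>" by a JSON object that holds its "name" and its "arguments". move_arm: Moves the arm, as the interface text tells. Its arguments: {"type":"object","properties":{"targets":{"type":"array","items":{"type":"object","properties":{"hand":{"type":"number"},"linear":{"type":"array","items":{"type":"number","minimum":-1,"maximum":1}},"twist":{"type":"array","items":{"type":"number","minimum":-1,"maximum":1}}}}}},"required":["targets"]}

```bash
mkdir -p pics
cat > h.py <<'E'
import numpy as np, cv2
from scipy.spatial.transform import Rotation as R
from rig import r, optics, order
def save(n,img): cv2.imwrite(f'pics/{n}.png',cv2.cvtColor(img,cv2.COLOR_RGB2BGR))
def cam(n):
    c=optics.camera_info(n); o=np.array(c['orientation'],float)
    M=o if o.shape==(3,3) else (R.from_rotvec(o).as_matrix() if o.size==3 else None)
    return c,M
def ray(n,uv,z,cm=None):
    c,M=cm or cam(n); f=200/np.tan(np.radians(c['fov_y'])/2)
    uv=np.atleast_2d(uv).astype(float)
    d=np.c_[(uv[:,0]-c['cx'])/f,-(uv[:,1]-c['cy'])/f,-np.ones(len(uv))]@M.T
    e=np.array(c['eye']); return e+d*((z-e[2])/d[:,2])[:,None]
E
python3 - <<'E'
from h import *
o=r.get_obs(); print({k:np.round(v,3) for k,v in o.items()})
for n in ('top','scene'):
    print(optics.camera_info(n)); save(n+'0',optics.snapshot(n))
E
```

```text
{'time_s': np.float64(0.0), 'q': array([-1.222,  0.314, -0.048,  1.21 ,  0.   ,  1.571]), 'joint_velocities': array([-0.   ,  0.001, -0.001,  0.   , -0.001,  0.001]), 'joint_torque': array([ 1.0000e-03, -5.3960e+01,  3.3975e+01,  1.9000e-02,  0.0000e+00,
       -0.0000e+00]), 'tcp_pos': array([ 0.205, -0.563,  0.23 ]), 'tool_rot': array([-3.092, -0.545,  0.   ]), 'wrist_force': array([ 0.699, -0.616, -0.003]), 'wrist_torque': array([-0.027, -0.04 ,  0.036]), 'finger_force': np.float64(0.0), 'grip_width': np.float64(0.085)}
{'fov_y': 56.547908901527286, 'cx': 325.61019370007364, 'cy': 201.12443209393572, 'eye': array([ 0.42771611, -0.08249567,  1.05222734]), 'orientation': array([ 0.15834356, -0.10456255, -1.54764243])}
{'fov_y': 42.83364914857384, 'cx': 327.4203080583742, 'cy': 198.36266756616757, 'eye': array([-0.33654986,  0.77110987,  0.6439352 ]), 'orientation': array([ 0.57941161, -1.27539216, -2.01009938])}
```

View pics/top0.png

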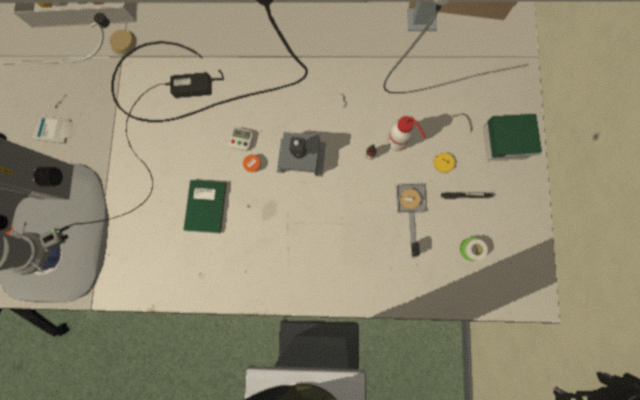

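View pics/scene0.png

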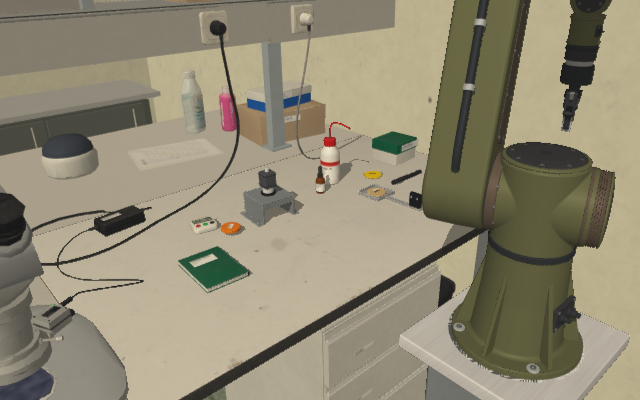

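The top view shows the hood at about (301,152) with its mouth facing down the picture. The tray pan with the tan dish is at (411,198) and its black grip at (416,248). Two things are dish-shaped: the tan dish in the pan at (410,199) and the yellow one at (444,162). The tan one fits, since it lies in the tray's pan. I'll confirm that in an enlarged crop.

Run:
```python
from h import *
im=cv2.cvtColor(cv2.imread('pics/top0.png'),cv2.COLOR_BGR2RGB)
c=im[110:270,260:480]; save('crop_top',cv2.resize(c,None,fx=3.5,fy=3.5,interpolation=cv2.INTER_CUBIC))
print(ray('top',[[411,198],[410,199],[416,248],[301,152],[372,152]],0.0).round(3))
print(ray('top',[[416,248]],0.047).round(3), ray('scene',[[414,200],[376,192]],0.02).round(3))
```

```text
[[ 0.619 -0.288  0.   ]
 [ 0.616 -0.285  0.   ]
 [ 0.477 -0.299  0.   ]
 [ 0.751  0.031  0.   ]
 [ 0.754 -0.177  0.   ]]
[[ 0.475 -0.29   0.047]] [[ 0.484 -0.298  0.02 ]
 [ 0.597 -0.26   0.02 ]]
```

View pics/crop_top.png

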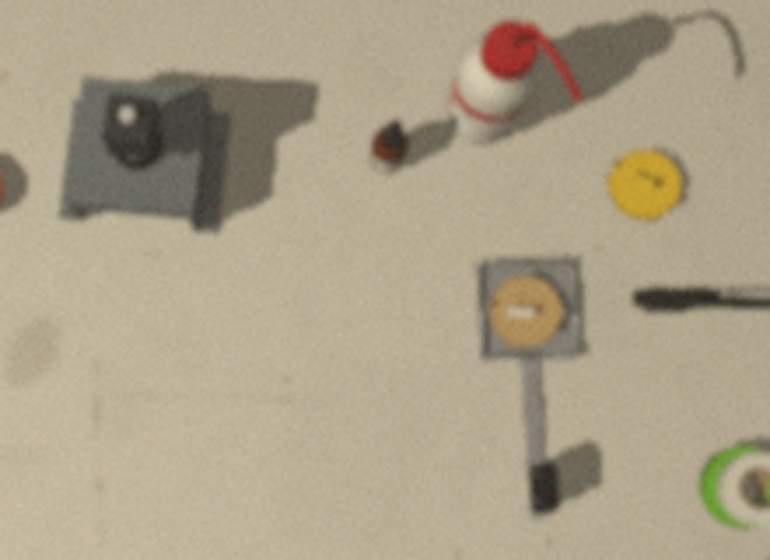

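The crop shows the tan dish in the grey pan at crop (525,312), with the neck running down to the black grip at (543,488). The yellow decoy lies outside the tray at (646,184). The hood roof is turned slightly, with its front edge running from about (62,215) to (215,228).

Run:
```python
from h import *
im=cv2.cvtColor(cv2.imread('pics/top0.png'),cv2.COLOR_BGR2RGB)
hsv=cv2.cvtColor(im,cv2.COLOR_RGB2HSV)
def blobs(m,lo,name,z):
    x0,y0,x1,y1=lo; mm=np.zeros_like(m); mm[y0:y1,x0:x1]=m[y0:y1,x0:x1]
    cs,_=cv2.findContours(mm,cv2.RETR_EXTERNAL,cv2.CHAIN_APPROX_NONE)
    c=max(cs,key=cv2.contourArea); rc=cv2.minAreaRect(c); b=cv2.boxPoints(rc)
    p=ray('top',b,z)[:,:2]
    print(name,np.round(rc[0],1),cv2.contourArea(c),'box',p.round(3).tolist(),'ctr',p.mean(0).round(4),'sides',np.linalg.norm(np.diff(p,axis=0),axis=1).round(3))
    return p
V=hsv[...,2];S=hsv[...,1];H=hsv[...,0]
print('pix',hsv[190,400],hsv[205,424],hsv[199,404],hsv[248,415],hsv[155,285],hsv[240,430],hsv[155,330])
blobs(((V<70)).astype('uint8'),(408,238,424,260),'grip',.047)
blobs(((H>8)&(H<25)&(S>95)&(V>110)).astype('uint8'),(395,180,430,215),'dish',.019)
blobs(((S<55)&(V<160)).astype('uint8'),(392,178,430,211),'pan',.010)
blobs(((S<60)&(V<130)&(H>40)).astype('uint8'),(270,120,330,180),'roof',.062)
c,M=cam('wrist'); o=r.get_obs(); T=R.from_rotvec(o['tool_rot']).as_matrix()
print(c); print('cam in tool',(T.T@(np.array(c['eye'])-o['tcp_pos'])).round(3)); print((T.T@M).round(3))
```

```text
pix [ 16  34 127] [ 23  31 133] [ 21  91 173] [26 45 45] [ 25  26 108] [ 18  50 112] [ 18  55 111]
grip [415. 249.] 57.0 box [[0.488, -0.279], [0.488, -0.295], [0.457, -0.295], [0.456, -0.279]] ctr [ 0.4723 -0.2871] sides [0.016 0.032 0.016]
dish [410.  198.5] 290.0 box [[0.613, -0.244], [0.652, -0.282], [0.614, -0.319], [0.576, -0.281]] ctr [ 0.6139 -0.2814] sides [0.055 0.053 0.054]
pan [411.6 196.7] 780.5 box [[0.659, -0.242], [0.665, -0.331], [0.584, -0.333], [0.577, -0.245]] ctr [ 0.6211 -0.2878] sides [0.089 0.081 0.088]
roof [315. 161.] 0.0 box [[0.707, -0.015], [0.707, -0.015], [0.707, -0.015], [0.707, -0.015]] ctr [ 0.7069 -0.0149] sides [0. 0. 0.]
{'fov_y': 67.1530139594608, 'cx': 322.45820817529267, 'cy': 202.52552306961672, 'eye': array([ 0.28250093, -0.53628561,  0.37290664]), 'orientation': array([-0.28205041,  0.19858521, -1.21145961])}
cam in tool [ 0.082  0.001 -0.142]
[[-0.001  0.948  0.318]
 [ 1.     0.001 -0.001]
 [-0.001  0.318 -0.948]]
```

>>> {"name": "move_arm", "arguments": {"targets": [{"hand": 1, "linear": [0.75, 0.75, 0.1], "twist": [0, 0, -0.1667]}, {"hand": 1, "linear": [0.75, 0.75, 0.1], "twist": [0, 0, -0.1667]}, {"hand": 1, "linear": [0.75, 0.75, 0.1], "twist": [0, 0, -0.1667]}, {"hand": 1, "linear": [0.75, 0.75, 0.1], "twist": [0, 0, -0.1667]}, {"hand": 1, "linear": [0.75, 0.75, 0.1], "twist": [0, 0, -0.1667]}, {"hand": 1, "linear": [0.75, 0.75, 0.1], "twist": [0, 0, -0.1667]}, {"hand": 1, "linear": [0.75, 0.75, 0.1], "twist": [0, 0, -0.1667]}, {"hand": 1, "linear": [0.75, 0.75, 0.1], "twist": [0, 0, -0.1667]}, {"hand": 1, "linear": [0.75, 0.75, 0.1], "twist": [0, 0, -0.1667]}, {"hand": 1, "linear": [0.75, 0.75, 0.1], "twist": [0, 0, -0.1667]}]}}

```text
time_s: 1.1
tcp_pos: [0.5076, -0.2609, 0.2711]
tool_rot: [-3.141, -0.007, -0.001]
wrist_force: [-0.5, -0.7, 0.2]
grip_width: 0.0856
finger_force: 0.0
```

>>> {"name": "move_arm", "arguments": {"targets": [{"hand": 1, "linear": [0.36, 0.33, 0], "twist": [0, 0, 0]}, {"hand": 1, "linear": [0.36, 0.33, 0], "twist": [0, 0, 0]}, {"hand": 1, "linear": [0.36, 0.33, 0], "twist": [0, 0, 0]}, {"hand": 1, "linear": [0.36, 0.33, 0], "twist": [0, 0, 0]}, {"hand": 1, "linear": [0.36, 0.33, 0], "twist": [0, 0, 0]}, {"hand": 1, "linear": [0.36, 0.33, 0], "twist": [0, 0, 0]}, {"hand": 1, "linear": [0.36, 0.33, 0], "twist": [0, 0, 0]}, {"hand": 1, "linear": [0.36, 0.33, 0], "twist": [0, 0, 0]}]}}

```text
time_s: 1.9
tcp_pos: [0.6481, -0.1333, 0.2715]
tool_rot: [3.141, -0.003, -0.0]
wrist_force: [0.0, -0.5, 0.4]
grip_width: 0.0858
finger_force: 0.0
```

Run:
```python
from h import *
import pickle
o=r.get_obs(); print(o['tcp_pos'],o['tool_rot'],o['time_s'])
cm=cam('wrist'); im=optics.snapshot('wrist'); pickle.dump((cm,im),open('w1.pkl','wb')); save('w1',im)
```

```text
[ 0.648086   -0.13325169  0.27149387] [ 3.14136141e+00 -3.47218242e-03 -3.76396794e-04] 1.9
```

View pics/w1.png

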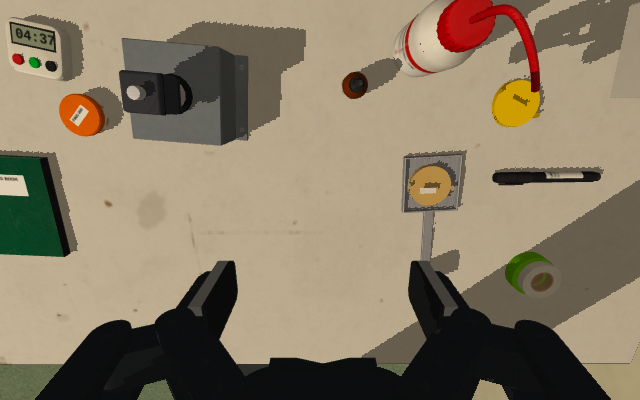

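The wrist view shows the hood roof with corners at about (121,38), (215,46), (223,145) and (132,138), and its right wall visible to (248,140). The pan is at (402–466, 151–211) with the tan dish at (431,186), and the neck runs down to (428,260). A finger hides the grip.

Run:
```python
from h import *
import pickle
cm,im=pickle.load(open('w1.pkl','rb'))
hsv=cv2.cvtColor(im,cv2.COLOR_RGB2HSV)
for p in [(150,60),(200,120),(235,100),(243,120),(280,60),(140,170),(450,160),(408,180),(460,180),(429,230),(425,255),(500,250)]: print(p,im[p[1],p[0]],hsv[p[1],p[0]])
g=cv2.cvtColor(im,cv2.COLOR_RGB2GRAY)
sat=(im.max(2).astype(int)-im.min(2))
neutral=((im[...,0].astype(int)-im[...,2])<8)
def quad(m,box,zs,name):
    x0,y0,x1,y1=box; mm=np.zeros(m.shape,'uint8'); mm[y0:y1,x0:x1]=m[y0:y1,x0:x1]
    mm=cv2.morphologyEx(mm,cv2.MORPH_OPEN,np.ones((3,3)))
    c=max(cv2.findContours(mm,cv2.RETR_EXTERNAL,cv2.CHAIN_APPROX_NONE)[0],key=cv2.contourArea)
    h=cv2.convexHull(c); a=cv2.approxPolyDP(h,6,True)[:,0]
    p=ray('',a,zs,cm)[:,:2]
    print(name,cv2.contourArea(c),a.tolist(),p.round(4).tolist(),'sides',np.linalg.norm(p-np.roll(p,-1,0),axis=1).round(3))
quad(neutral,(100,20,260,170),.062,'hood')
quad(neutral&(g>75),(100,20,260,170),.062,'roof')
quad(neutral&(g>60),(395,140,475,214),.010,'pan')
quad(neutral&(g>60),(415,216,445,262),.005,'neck')
quad((hsv[...,0]>8)&(hsv[...,0]<25)&(hsv[...,1]>110),(402,155,460,208),.019,'dish')
```

```text
(150, 60) [103 100  93] [ 21  25 103]
(200, 120) [103 100  95] [ 19  20 103]
(235, 100) [48 46 43] [18 27 48]
(243, 120) [54 53 50] [23 19 54]
(280, 60) [105  94  79] [ 17  63 105]
(140, 170) [188 172 144] [ 19  60 188]
(450, 160) [123 115 105] [ 17  37 123]
(408, 180) [136 121 100] [ 17  68 136]
(460, 180) [86 79 68] [18 53 86]
(429, 230) [127 118 108] [ 16  38 127]
(425, 255) [126 118 108] [ 17  36 126]
(500, 250) [179 163 137] [ 19  60 179]
hood 6749.5 [[247, 57], [242, 136], [221, 143], [124, 110], [120, 71], [205, 46]] [[0.7754, -0.0546], [0.6932, -0.0421], [0.6854, -0.0172], [0.7221, 0.087], [0.7621, 0.0828], [0.786, -0.0115]] sides [0.083 0.026 0.11  0.04  0.097 0.044]Traceback (most recent call last):
  File "<stdin>", line 17, in <module>
  File "<stdin>", line 12, in quad
ValueError: max() iterable argument is empty
```

```bash
cat > meas.py <<'E'
from h import *
def quad(im,cm,cond,box,z,name,eps=5,op=3):
    h=cv2.cvtColor(im,cv2.COLOR_RGB2HSV).astype(int); m=cond(h[...,0],h[...,1],h[...,2])
    x0,y0,x1,y1=box; mm=np.zeros(m.shape,'uint8'); mm[y0:y1,x0:x1]=m[y0:y1,x0:x1]
    mm=cv2.morphologyEx(mm,cv2.MORPH_OPEN,np.ones((op,op)))
    c=max(cv2.findContours(mm,cv2.RETR_EXTERNAL,cv2.CHAIN_APPROX_NONE)[0],key=cv2.contourArea)
    w=ray('',c[:,0],z,cm)[:,:2].astype('float32')
    rc=cv2.minAreaRect(w)
    a=cv2.approxPolyDP(cv2.convexHull(c),eps,True)[:,0]; p=ray('',a,z,cm)[:,:2]
    print(name,'rect',np.round(rc[0],4),np.round(rc[1],4),round(rc[2],2),'| px',a.tolist(),'w',p.round(4).tolist())
    return w
E
python3 - <<'E'
from meas import *
import pickle
cm,im=pickle.load(open('w1.pkl','rb'))
quad(im,cm,lambda H,S,V:(S<42)&(V>80)&(V<125),(100,20,260,170),.062,'roof')
quad(im,cm,lambda H,S,V:((S<56)&(V<165)),(395,140,475,213),.010,'pan')
w=quad(im,cm,lambda H,S,V:(S<50)&(V<150)&(V>90),(415,216,436,258),.005,'neck')
# neck centreline: mean y per x
xs=w[:,0]; k=np.polyfit(xs,w[:,1],1); print('neck fit angle deg',np.degrees(np.arctan(k[0])),'y at .55',np.polyval(k,.55), xs.min(),xs.max())
quad(im,cm,lambda H,S,V:(S>100)&(V>120)&(H<25),(402,155,460,208),.019,'dish')
E
```

```text
roof rect [0.7122 0.0315] [0.0997 0.0505] 85.47 | px [[219, 99], [220, 144], [133, 137], [131, 113]] w [[0.7334, -0.0203], [0.6842, -0.0159], [0.6925, 0.083], [0.7189, 0.0799]]
pan rect [ 0.6212 -0.2843] [0.0828 0.0802] 2.65 | px [[461, 154], [457, 209], [404, 212], [403, 157]] w [[0.663, -0.3203], [0.5846, -0.3258], [0.5803, -0.2507], [0.6592, -0.2427]]
neck rect [ 0.5386 -0.2888] [0.0677 0.0145] 2.68 | px [[432, 216], [430, 255], [421, 257], [423, 216]] w [[0.5721, -0.2933], [0.5085, -0.2975], [0.5052, -0.2841], [0.5721, -0.2802]]
neck fit angle deg 2.772444901708333 y at .55 -0.28814576584242135 0.5051141 0.5721216
dish rect [ 0.6212 -0.28  ] [0.0563 0.0551] 28.72 | px [[446, 171], [453, 189], [441, 201], [425, 205], [412, 197], [411, 175], [428, 166]] w [[0.6419, -0.2993], [0.6168, -0.3121], [0.5996, -0.2978], [0.5939, -0.2763], [0.6056, -0.2572], [0.6365, -0.253], [0.6487, -0.2745]]
```

>>> {"name": "move_arm", "arguments": {"targets": [{"hand": 1, "linear": [-0.435, -0.395, -0.43], "twist": [0, 0, 0.0233]}, {"hand": 1, "linear": [-0.435, -0.395, -0.43], "twist": [0, 0, 0.0233]}, {"hand": 1, "linear": [-0.435, -0.395, -0.43], "twist": [0, 0, 0.0233]}, {"hand": 1, "linear": [-0.435, -0.395, -0.43], "twist": [0, 0, 0.0233]}, {"hand": 1, "linear": [-0.435, -0.395, -0.43], "twist": [0, 0, 0.0233]}, {"hand": 1, "linear": [-0.435, -0.395, -0.43], "twist": [0, 0, 0.0233]}, {"hand": 1, "linear": [-0.435, -0.395, -0.43], "twist": [0, 0, 0.0233]}, {"hand": 1, "linear": [-0.435, -0.395, -0.43], "twist": [0, 0, 0.0233]}, {"hand": 1, "linear": [-0.435, -0.395, -0.43], "twist": [0, 0, 0.0233]}]}}

```text
time_s: 2.85
tcp_pos: [0.4762, -0.2903, 0.1006]
tool_rot: [3.14, 0.076, 0.004]
wrist_force: [-0.6, 0.1, -0.4]
grip_width: 0.0858
finger_force: 0.0
```

Run:
```python
from meas import *
import pickle
o=r.get_obs(); print(o['tcp_pos'],o['tool_rot'],o['q'].round(2))
cm0=cam('wrist'); im=optics.snapshot('wrist'); pickle.dump((cm0,im),open('w2.pkl','wb')); save('w2',im)
cm,_=pickle.load(open('w1.pkl','rb'))
print('roof corners w1',ray('',[[121,38],[215,46],[221,145],[132,138]],.062,cm)[:,:2].round(4).tolist())
print('hoodcam front',ray('',[[145,115]],.13,cm).round(3))
t=np.array([[83,78],[210,90],[197,222],[62,215]])/3.5+[260,110]
print('roof corners top',ray('top',t,.062)[:,:2].round(4).tolist())
```

```text
[ 0.47618563 -0.29033736  0.10060832] [3.13968917 0.07572308 0.00353869] [-0.55  0.32 -0.35  0.9   0.    2.55]
roof corners w1 [[0.7937, 0.0749], [0.7859, -0.022], [0.6831, -0.0169], [0.6914, 0.0844]]
hoodcam front [[0.719 0.026 0.13 ]]
roof corners top [[0.7889, 0.0751], [0.7799, -0.0269], [0.6718, -0.0193], [0.6759, 0.0871]]
```

View pics/w2.png

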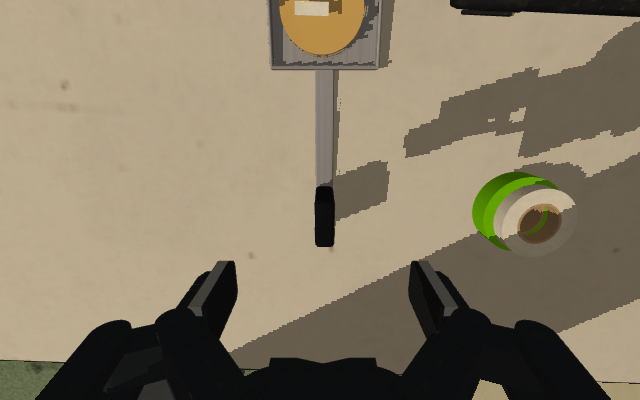

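The black grip is at (315–334, 187–247) with the neck above it leading to the pan. The fingers straddle it, slightly behind. With this wrist orientation joint 6 would pass its limit at the hood, so I'll use the half-turned grasp by turning +180°.

Run:
```python
from meas import *
import pickle
cm,im=pickle.load(open('w2.pkl','rb'))
quad(im,cm,lambda H,S,V:(V<45),(300,180,345,255),.047,'grip top')
print(ray('',[[316,246],[333,246]],.047,cm).round(4).tolist())
w=quad(im,cm,lambda H,S,V:(S<52)&(V<150)&(V>70),(308,74,337,182),.005,'neck')
quad(im,cm,lambda H,S,V:(S<58)&(V<165),(265,50,385,72),.010,'panrear')
```

```text
grip top rect [ 0.4824 -0.2923] [0.0448 0.0133] 2.27 | px [[329, 186], [333, 243], [319, 246], [316, 188]] w [[0.5049, -0.2942], [0.4627, -0.2994], [0.4599, -0.2895], [0.5031, -0.2855]]
[[0.4598, -0.2873, 0.047], [0.4604, -0.2995, 0.047]]
neck rect [ 0.5377 -0.2895] [0.0805 0.0138] 2.27 | px [[333, 74], [332, 178], [316, 181], [315, 74]] w [[0.5781, -0.2941], [0.5003, -0.2979], [0.4972, -0.285], [0.5775, -0.281]]
panrear rect [ 0.5861 -0.2872] [0.0135 0.0776] 2.73 | px [[379, 50], [377, 69], [271, 69], [270, 50]] w [[0.5947, -0.3252], [0.5825, -0.325], [0.5789, -0.2498], [0.591, -0.2492]]
```

>>> {"name": "move_arm", "arguments": {"targets": [{"hand": 1, "linear": [0, 0, 0.05], "twist": [0, 0, 0.75]}, {"hand": 1, "linear": [0, 0, 0.05], "twist": [0, 0, 0.75]}, {"hand": 1, "linear": [0, 0, 0.05], "twist": [0, 0, 0.75]}, {"hand": 1, "linear": [0, 0, 0.05], "twist": [0, 0, 0.75]}, {"hand": 1, "linear": [0, 0, 0.05], "twist": [0, 0, 0.75]}, {"hand": 1, "linear": [0, 0, 0.05], "twist": [0, 0, 0.75]}, {"hand": 1, "linear": [0, 0, 0.05], "twist": [0, 0, 0.75]}, {"hand": 1, "linear": [0, 0, 0.05], "twist": [0, 0, 0.75]}, {"hand": 1, "linear": [0, 0, 0.05], "twist": [0, 0, 0.75]}, {"hand": 1, "linear": [0, 0, 0.05], "twist": [0, 0, 0.75]}, {"hand": 1, "linear": [0, 0, 0.05], "twist": [0, 0, 0.75]}, {"hand": 1, "linear": [0, 0, 0.05], "twist": [0, 0, 0.75]}]}}

```text
time_s: 4.1
tcp_pos: [0.4766, -0.2895, 0.1203]
tool_rot: [2.164, 2.275, 0.001]
wrist_force: [0.4, -0.5, 1.2]
grip_width: 0.0855
finger_force: 0.0
```

>>> {"name": "move_arm", "arguments": {"targets": [{"hand": 1, "linear": [0, 0, 0], "twist": [0, 0, 0.75]}, {"hand": 1, "linear": [0, 0, 0], "twist": [0, 0, 0.75]}, {"hand": 1, "linear": [0, 0, 0], "twist": [0, 0, 0.75]}, {"hand": 1, "linear": [0, 0, 0], "twist": [0, 0, 0.75]}, {"hand": 1, "linear": [0, 0, 0], "twist": [0, 0, 0.75]}, {"hand": 1, "linear": [0, 0, 0], "twist": [0, 0, 0.75]}, {"hand": 1, "linear": [0, 0, 0], "twist": [0, 0, 0.75]}, {"hand": 1, "linear": [0, 0, 0], "twist": [0, 0, 0.75]}, {"hand": 1, "linear": [0, 0, 0], "twist": [0, 0, 0.75]}, {"hand": 1, "linear": [0, 0, 0], "twist": [0, 0, 0.75]}, {"hand": 1, "linear": [0, 0, 0], "twist": [0, 0, 0.75]}, {"hand": 1, "linear": [0, 0, 0], "twist": [0, 0, 0.75]}]}}

```text
time_s: 5.3
tcp_pos: [0.476, -0.2896, 0.1199]
tool_rot: [-0.075, 3.14, -0.001]
wrist_force: [0.4, 0.5, 0.2]
grip_width: 0.0857
finger_force: 0.0
```

>>> {"name": "move_arm", "arguments": {"targets": [{"hand": 1, "linear": [0.0025, -0.0075, -0.09], "twist": [0, 0, 0]}, {"hand": 1, "linear": [0.0025, -0.0075, -0.16], "twist": [0, 0, 0]}, {"hand": 1, "linear": [0.0025, -0.0075, -0.22], "twist": [0, 0, 0]}, {"hand": 1, "linear": [0.0025, -0.0075, -0.26], "twist": [0, 0, 0]}, {"hand": 1, "linear": [0.0025, -0.0075, -0.26], "twist": [0, 0, 0]}, {"hand": 1, "linear": [0.0025, -0.0075, -0.26], "twist": [0, 0, 0]}, {"hand": -1, "linear": [0.0025, -0.0075, -0.26], "twist": [0, 0, 0]}, {"hand": -1, "linear": [0.0025, -0.0075, -0.26], "twist": [0, 0, 0]}, {"hand": -1, "linear": [0.0025, -0.0075, -0.26], "twist": [0, 0, 0]}, {"hand": -1, "linear": [0.0025, -0.0075, -0.26], "twist": [0, 0, 0]}, {"hand": -1, "linear": [0.0025, -0.0075, -0.26], "twist": [0, 0, 0]}, {"hand": -1, "linear": [0.0025, -0.0075, -0.26], "twist": [0, 0, 0]}, {"hand": -1, "linear": [0.0025, -0.0075, -0.26], "twist": [0, 0, 0]}, {"hand": -1, "linear": [0.0025, -0.0075, -0.26], "twist": [0, 0, 0]}, {"hand": -1, "linear": [0.0025, -0.0075, -0.26], "twist": [0, 0, 0]}, {"hand": -1, "linear": [0.0025, -0.0075, -0.26], "twist": [0, 0, 0]}]}}

```text
time_s: 6.9
tcp_pos: [0.4763, -0.293, 0.0157]
tool_rot: [-0.076, 3.14, -0.0]
wrist_force: [-0.6, 0.9, 5.2]
grip_width: 0.013
finger_force: 59.3
```

Run:
```python
from meas import *
import pickle
o=r.get_obs(); print(o['tcp_pos'],o['tool_rot'],o['wrist_force'],o['grip_width'],o['finger_force'])
cm0=cam('wrist'); im=optics.snapshot('wrist'); pickle.dump((cm0,im),open('w3.pkl','wb')); save('w3',im)
```

```text
[ 0.47631676 -0.29296334  0.01574681] [-7.59672425e-02  3.14011572e+00 -2.91876421e-04] [-0.61802374  0.88783787  5.18392365] 0.012969589875501387 59.27545130252838
```

View pics/w3.png

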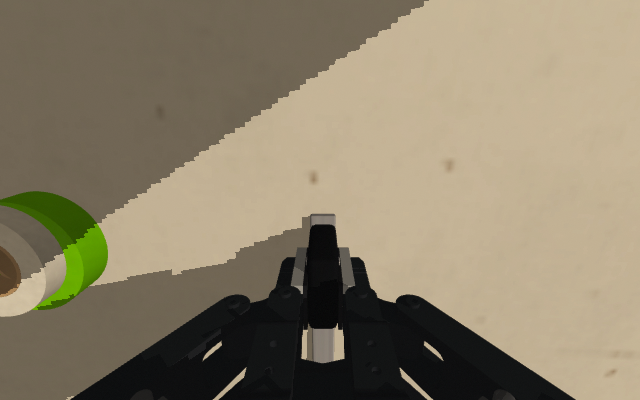

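The grip is held at (322,275) with the neck visible ahead of it and behind it. The opening is 13 mm at 59 N. Next I slide the tray across to stand in front of the mouth.

>>> {"name": "move_arm", "arguments": {"targets": [{"hand": -1, "linear": [0, 0.01, 0.0025], "twist": [0, 0, 0]}, {"hand": -1, "linear": [0, 0.03, 0.0025], "twist": [0, 0, -0.002]}, {"hand": -1, "linear": [0, 0.06, 0.0025], "twist": [0, 0, -0.004]}, {"hand": -1, "linear": [0, 0.1, 0.0025], "twist": [0, 0, -0.007]}, {"hand": -1, "linear": [0, 0.15, 0.0025], "twist": [0, 0, -0.011]}, {"hand": -1, "linear": [0, 0.205, 0.0025], "twist": [0, 0, -0.015]}, {"hand": -1, "linear": [0, 0.265, 0.0025], "twist": [0, 0, -0.019]}, {"hand": -1, "linear": [0, 0.325, 0.0025], "twist": [0, 0, -0.024]}, {"hand": -1, "linear": [0, 0.385, 0.0025], "twist": [0, 0, -0.028]}, {"hand": -1, "linear": [0, 0.445, 0.0025], "twist": [0, 0, -0.032]}, {"hand": -1, "linear": [0, 0.505, 0.0025], "twist": [0, 0, -0.037]}, {"hand": -1, "linear": [0, 0.565, 0.0025], "twist": [0, 0, -0.041]}, {"hand": -1, "linear": [0, 0.625, 0.0025], "twist": [0, 0, -0.045]}, {"hand": -1, "linear": [0, 0.685, 0.0025], "twist": [0, 0, -0.05]}, {"hand": -1, "linear": [0, 0.735, 0.0025], "twist": [0, 0, -0.053]}, {"hand": -1, "linear": [0, 0.775, 0.0025], "twist": [0, 0, -0.056]}, {"hand": -1, "linear": [0, 0.805, 0.0025], "twist": [0, 0, -0.058]}, {"hand": -1, "linear": [0, 0.83, 0.0025], "twist": [0, 0, -0.06]}, {"hand": -1, "linear": [0, 0.85, 0.0025], "twist": [0, 0, -0.0615]}, {"hand": -1, "linear": [0, 0.86, 0.0025], "twist": [0, 0, -0.0622]}]}}

```text
time_s: 8.95
tcp_pos: [0.4758, 0.0517, 0.0162]
tool_rot: [-0.128, -3.139, -0.0]
wrist_force: [0.2, -1.2, -2.2]
grip_width: 0.0134
finger_force: 58.4
```

Run:
```python
from meas import *
o=r.get_obs(); print(o['tcp_pos'],o['tool_rot'],o['wrist_force'],o['grip_width'],o['finger_force'])
im=optics.snapshot('top'); save('t2',im)
sc=optics.snapshot('scene'); save('s2',sc)
a=cv2.resize(im[110:250,255:365],None,fx=4,fy=4,interpolation=cv2.INTER_CUBIC)
b=cv2.resize(sc[150:280,210:320],None,fx=3,fy=3,interpolation=cv2.INTER_CUBIC)
H=max(a.shape[0],b.shape[0]); pad=lambda x:cv2.copyMakeBorder(x,0,H-x.shape[0],0,0,cv2.BORDER_CONSTANT)
save('c2',np.hstack([pad(a),pad(b)]))
```

```text
[0.47580222 0.05172735 0.01617054] [-1.27985127e-01 -3.13859006e+00 -6.98242551e-06] [ 0.20220561 -1.2181662  -2.2099333 ] 0.013447276531002977 58.43278169631958
```

View pics/c2.png

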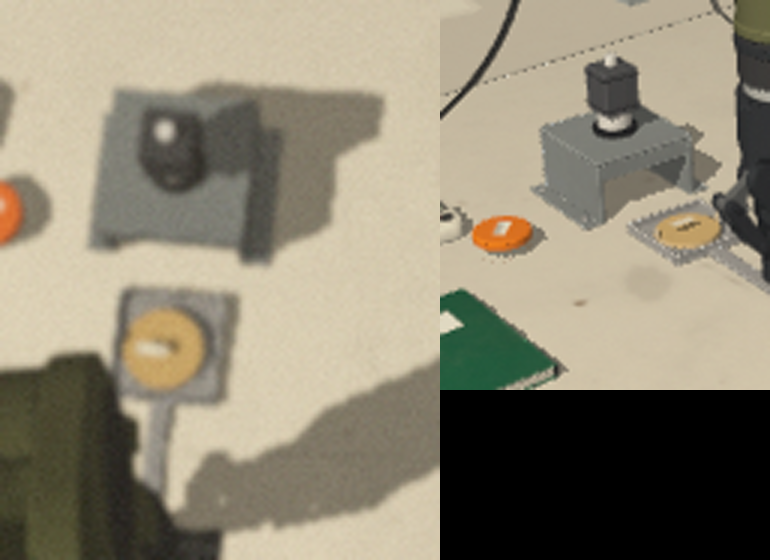

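The crop shows the tray squarely before the mouth. The pan corners in the top part are about (122,290), (236,292), (226,402) and (115,395), and the dish is in the pan. The hood's front feet are at about (90,248) and (272,264). In the scene part they are at (588,227) and (708,188).

Run:
```python
from meas import *
im=cv2.cvtColor(cv2.imread('pics/t2.png'),cv2.COLOR_BGR2RGB); ct=cam('top')
P=lambda l,s,o,z,c:print(ray(c,np.array(l)/s+o,z)[:,:2].round(4).tolist())
P([[90,248],[272,264]],4,[255,110],0.003,'top')
P([[122,290],[236,292],[226,402],[115,395]],4,[255,110],0.010,'top')
P([[588-440,227],[708-440,188]],3,[210,150],0.003,'scene')
quad(im,ct,lambda H,S,V:((S<60)&(V<165))|((S>95)&(V>150)),(281,180,317,211),.010,'pan')
quad(im,ct,lambda H,S,V:(S<45)&(V<130),(274,130,326,178),.062,'hood')
c=cv2.convexHull
```

```text
[[0.689, 0.0977], [0.6789, -0.0353]]
[[0.6565, 0.072], [0.6563, -0.0102], [0.5764, -0.0052], [0.5801, 0.074]]
[[0.6881, 0.0995], [0.6747, -0.0281]]
pan rect [0.6178 0.036 ] [0.0815 0.094 ] 0.83 | px [[314, 184], [311, 209], [283, 210], [286, 182]] w [[0.6533, -0.0103], [0.5807, -0.0037], [0.5765, 0.076], [0.658, 0.0707]]
hood rect [0.7296 0.018 ] [0.1141 0.1144] 86.27 | px [[318, 135], [324, 143], [321, 174], [293, 169], [283, 153], [289, 135]] w [[0.7819, -0.0213], [0.7588, -0.0385], [0.6703, -0.0323], [0.6834, 0.0451], [0.7287, 0.0746], [0.7811, 0.0599]]
```

>>> {"name": "move_arm", "arguments": {"targets": [{"hand": -1, "linear": [0.01, -0.001, 0], "twist": [0, 0, 0]}, {"hand": -1, "linear": [0.025, -0.002, 0], "twist": [0, 0, 0]}, {"hand": -1, "linear": [0.04, -0.003, 0], "twist": [0, 0, 0]}, {"hand": -1, "linear": [0.055, -0.0045, 0], "twist": [0, 0, 0]}, {"hand": -1, "linear": [0.07, -0.0055, 0], "twist": [0, 0, 0]}, {"hand": -1, "linear": [0.08, -0.0065, 0], "twist": [0, 0, 0]}, {"hand": -1, "linear": [0.09, -0.007, 0], "twist": [0, 0, 0]}, {"hand": -1, "linear": [0.1, -0.008, 0], "twist": [0, 0, 0]}, {"hand": -1, "linear": [0.11, -0.009, 0], "twist": [0, 0, 0]}, {"hand": -1, "linear": [0.12, -0.01, 0], "twist": [0, 0, 0]}, {"hand": -1, "linear": [0.125, -0.01, 0], "twist": [0, 0, 0]}]}}

```text
time_s: 10.15
tcp_pos: [0.5266, 0.0471, 0.0163]
tool_rot: [0.129, 3.139, -0.0]
wrist_force: [0.4, 0.8, -3.6]
grip_width: 0.0133
finger_force: 58.5
```

Run:
```python
from meas import *
o=r.get_obs(); print(o['tcp_pos'],o['tool_rot'],o['wrist_force'],o['wrist_torque'],o['grip_width'])
im=optics.snapshot('top'); sc=optics.snapshot('scene'); save('t3',im); save('s3',sc)
a=cv2.resize(im[130:220,265:335],None,fx=6,fy=6,interpolation=cv2.INTER_CUBIC)
b=cv2.resize(sc[170:250,240:330],None,fx=4,fy=4,interpolation=cv2.INTER_CUBIC)
b=cv2.copyMakeBorder(b,0,a.shape[0]-b.shape[0],0,0,cv2.BORDER_CONSTANT)
save('c3',np.hstack([a,b]))
```

```text
[0.52655052 0.0470966  0.01631789] [ 1.28580929e-01  3.13867761e+00 -4.60328453e-05] [ 0.37484939  0.79816587 -3.57869628] [ 0.03262449  0.25117159 -0.0398569 ] 0.013342331930492788
```

View pics/c3.png

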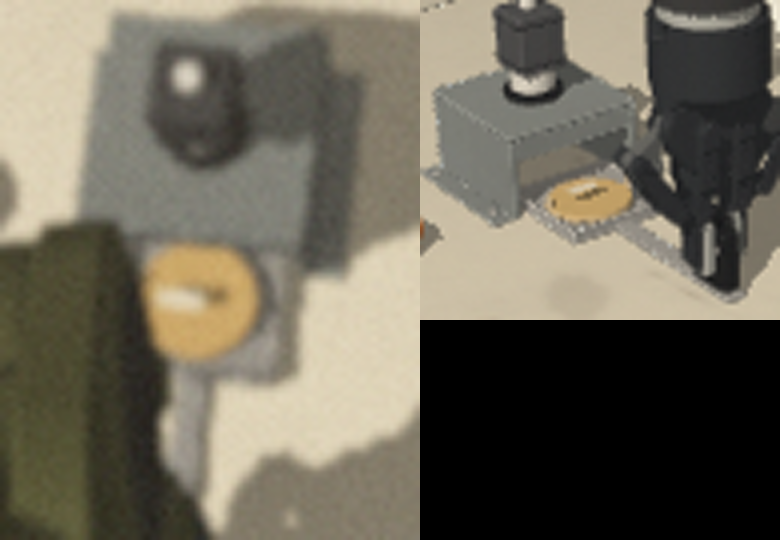

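The pan's front has entered the mouth (top crop: pan right edge at x≈297, right wall inner face at x≈304). The dish is in the pan at (203,300) and the forces are low. I continue inward, then creep to the stop.

>>> {"name": "move_arm", "arguments": {"targets": [{"hand": -1, "linear": [0.01, -0.001, 0], "twist": [0, 0, 0]}, {"hand": -1, "linear": [0.02, -0.0015, 0], "twist": [0, 0, 0]}, {"hand": -1, "linear": [0.03, -0.0025, 0], "twist": [0, 0, 0]}, {"hand": -1, "linear": [0.04, -0.003, 0], "twist": [0, 0, 0]}, {"hand": -1, "linear": [0.05, -0.004, 0], "twist": [0, 0, 0]}, {"hand": -1, "linear": [0.06, -0.005, 0], "twist": [0, 0, 0]}, {"hand": -1, "linear": [0.07, -0.0055, 0], "twist": [0, 0, 0]}, {"hand": -1, "linear": [0.08, -0.0065, 0], "twist": [0, 0, 0]}, {"hand": -1, "linear": [0.09, -0.007, 0], "twist": [0, 0, 0]}, {"hand": -1, "linear": [0.1, -0.008, 0], "twist": [0, 0, 0]}, {"hand": -1, "linear": [0.11, -0.009, 0], "twist": [0, 0, 0]}, {"hand": -1, "linear": [0.12, -0.0095, 0], "twist": [0, 0, 0]}, {"hand": -1, "linear": [0.125, -0.01, 0], "twist": [0, 0, 0]}]}}

```text
time_s: 11.55
tcp_pos: [0.5766, 0.0431, 0.0163]
tool_rot: [0.129, 3.139, 0.0]
wrist_force: [-0.6, -0.4, -2.6]
grip_width: 0.0132
finger_force: 58.4
```

>>> {"name": "move_arm", "arguments": {"targets": [{"hand": -1, "linear": [0.004, -0.0005, 0], "twist": [0, 0, 0]}, {"hand": -1, "linear": [0.008, -0.0005, 0], "twist": [0, 0, 0]}, {"hand": -1, "linear": [0.012, -0.001, 0], "twist": [0, 0, 0]}, {"hand": -1, "linear": [0.016, -0.0015, 0], "twist": [0, 0, 0]}, {"hand": -1, "linear": [0.02, -0.0015, 0], "twist": [0, 0, 0]}, {"hand": -1, "linear": [0.02, -0.0015, 0], "twist": [0, 0, 0]}]}}

```text
time_s: 12.15
tcp_pos: [0.5844, 0.0425, 0.0163]
tool_rot: [0.128, 3.139, 0.0]
wrist_force: [0.5, 0.4, -2.7]
grip_width: 0.0129
finger_force: 58.4
```

>>> {"name": "move_arm", "arguments": {"targets": [{"hand": -1, "linear": [0.0025, 0, 0], "twist": [0, 0, 0]}, {"hand": -1, "linear": [0.005, -0.0005, 0], "twist": [0, 0, 0]}, {"hand": -1, "linear": [0.0075, -0.0005, 0], "twist": [0, 0, 0]}, {"hand": -1, "linear": [0.01, -0.001, 0], "twist": [0, 0, 0]}, {"hand": -1, "linear": [0.01, -0.001, 0], "twist": [0, 0, 0]}]}}

```text
time_s: 12.65
tcp_pos: [0.5883, 0.0421, 0.0163]
tool_rot: [0.129, 3.139, -0.0]
wrist_force: [-0.2, -0.2, -3.4]
grip_width: 0.0132
finger_force: 58.4
```

>>> {"name": "move_arm", "arguments": {"targets": [{"hand": -1, "linear": [0.0025, 0, 0], "twist": [0, 0, 0]}, {"hand": -1, "linear": [0.005, -0.0005, 0], "twist": [0, 0, 0]}, {"hand": -1, "linear": [0.0075, -0.0005, 0], "twist": [0, 0, 0]}, {"hand": -1, "linear": [0.0075, -0.0005, 0], "twist": [0, 0, 0]}]}}

```text
time_s: 13.05
tcp_pos: [0.5913, 0.0419, 0.0163]
tool_rot: [0.129, 3.139, -0.0]
wrist_force: [0.2, -0.0, -3.1]
grip_width: 0.0131
finger_force: 58.4
```

>>> {"name": "move_arm", "arguments": {"targets": [{"hand": -1, "linear": [0.0025, 0, 0], "twist": [0, 0, 0]}, {"hand": -1, "linear": [0.005, -0.0005, 0], "twist": [0, 0, 0]}, {"hand": -1, "linear": [0.005, -0.0005, 0], "twist": [0, 0, 0]}]}}

```text
time_s: 13.35
tcp_pos: [0.5933, 0.0417, 0.0163]
tool_rot: [0.129, 3.139, 0.0]
wrist_force: [0.4, 0.3, -2.7]
grip_width: 0.013
finger_force: 58.4
```

>>> {"name": "move_arm", "arguments": {"targets": [{"hand": -1, "linear": [0.0025, 0, 0], "twist": [0, 0, 0]}, {"hand": -1, "linear": [0.005, -0.0005, 0], "twist": [0, 0, 0]}, {"hand": -1, "linear": [0.005, -0.0005, 0], "twist": [0, 0, 0]}]}}

```text
time_s: 13.65
tcp_pos: [0.5938, 0.0417, 0.016]
tool_rot: [-0.128, -3.137, -0.0]
wrist_force: [-4.6, 0.9, -1.0]
grip_width: 0.013
finger_force: 58.7
```

>>> {"name": "move_arm", "arguments": {"targets": [{"hand": -1, "linear": [0.0025, 0, 0], "twist": [0, 0, 0]}, {"hand": -1, "linear": [0.005, -0.0005, 0], "twist": [0, 0, 0]}, {"hand": -1, "linear": [0.005, -0.0005, 0], "twist": [0, 0, 0]}]}}

```text
time_s: 13.95
tcp_pos: [0.5938, 0.0418, 0.0158]
tool_rot: [-0.128, -3.133, -0.001]
wrist_force: [-10.8, 2.2, 3.5]
grip_width: 0.0132
finger_force: 59.5
```

Run:
```python
from meas import *
o=r.get_obs(); print(o['tcp_pos'],o['wrist_force'],o['wrist_torque'])
im=optics.snapshot('top'); sc=optics.snapshot('scene')
a=cv2.resize(im[120:240,265:345],None,fx=4.5,fy=4.5,interpolation=cv2.INTER_CUBIC)
b=cv2.resize(sc[170:270,230:330],None,fx=4,fy=4,interpolation=cv2.INTER_CUBIC)
b=cv2.copyMakeBorder(b,0,a.shape[0]-b.shape[0],0,0,cv2.BORDER_CONSTANT)
save('c4',np.hstack([a,b]))
```

```text
[0.59378607 0.04175164 0.01576913] [-10.81108516   2.24078103   3.52336926] [0.33508772 1.76867345 0.00183685]
```

View pics/c4.png

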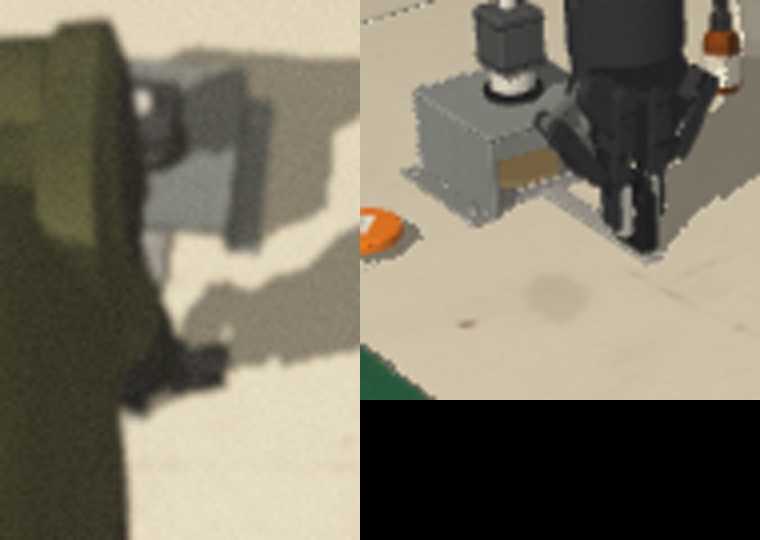

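The pan is fully under the hood (the dish shows through the mouth at (530,165) in the scene part, with the neck out in front). The push force rose to 11 N with no travel at the expected x, so the tray is against the stop. I relax, lower 1 mm, open, and go straight up.

>>> {"name": "move_arm", "arguments": {"targets": [{"hand": -1, "linear": [-0.0045, 0, -0.001], "twist": [0, 0, 0]}, {"hand": -1, "linear": [-0.0045, 0, -0.0025], "twist": [0, 0, 0]}, {"hand": -1, "linear": [-0.0045, 0, -0.0025], "twist": [0, 0, 0]}, {"hand": 1, "linear": [-0.0045, 0, -0.0025], "twist": [0, 0, 0]}, {"hand": 1, "linear": [-0.0045, 0, -0.0025], "twist": [0, 0, 0]}, {"hand": 1, "linear": [-0.0045, 0, -0.0025], "twist": [0, 0, 0]}, {"hand": 1, "linear": [-0.0045, 0, -0.0025], "twist": [0, 0, 0]}, {"hand": 1, "linear": [-0.0045, 0, -0.0025], "twist": [0, 0, 0]}, {"hand": 1, "linear": [-0.0045, 0, -0.0025], "twist": [0, 0, 0]}, {"hand": 1, "linear": [-0.0045, 0, -0.0025], "twist": [0, 0, 0]}, {"hand": 1, "linear": [-0.0045, 0, -0.0025], "twist": [0, 0, 0]}, {"hand": 1, "linear": [-0.0045, 0, -0.0025], "twist": [0, 0, 0]}]}}

```text
time_s: 15.25
tcp_pos: [0.5953, 0.0413, 0.0153]
tool_rot: [-0.129, -3.139, 0.0]
wrist_force: [0.3, 0.4, -0.4]
grip_width: 0.0856
finger_force: 0.0
```

>>> {"name": "move_arm", "arguments": {"targets": [{"hand": 1, "linear": [0, 0, 0.02], "twist": [0, 0, 0]}, {"hand": 1, "linear": [0, 0, 0.06], "twist": [0, 0, 0]}, {"hand": 1, "linear": [0, 0, 0.12], "twist": [0, 0, 0]}, {"hand": 1, "linear": [0, 0, 0.2], "twist": [0, 0, 0]}, {"hand": 1, "linear": [0, 0, 0.3], "twist": [0, 0, 0]}, {"hand": 1, "linear": [-0.1, 0, 0.4], "twist": [0, 0, 0]}, {"hand": 1, "linear": [-0.2, 0, 0.4], "twist": [0, 0, 0]}, {"hand": 1, "linear": [-0.3, 0, 0.4], "twist": [0, 0, 0]}, {"hand": 1, "linear": [-0.3, 0, 0.4], "twist": [0, 0, 0]}, {"hand": 1, "linear": [-0.3, 0, 0.4], "twist": [0, 0, 0]}]}}

```text
time_s: 16.25
tcp_pos: [0.475, 0.0414, 0.1763]
tool_rot: [0.128, 3.137, 0.0]
wrist_force: [0.9, 0.1, 0.9]
grip_width: 0.0857
finger_force: 0.0
```

Run:
```python
from meas import *
import pickle
o=r.get_obs(); print(o['tcp_pos'],o['wrist_force'],o['grip_width'])
cm=cam('wrist'); im=optics.snapshot('wrist'); pickle.dump((cm,im),open('w5.pkl','wb')); sc=optics.snapshot('scene')
b=cv2.resize(sc[150:270,230:350],None,fx=2,fy=2,interpolation=cv2.INTER_CUBIC)
a=im.copy(); a[:240,:240]=b; save('c5',a)
```

```text
[0.47500431 0.04137756 0.17625553] [0.93868797 0.14352995 0.88508771] 0.08571698812842199
```

View pics/c5.png

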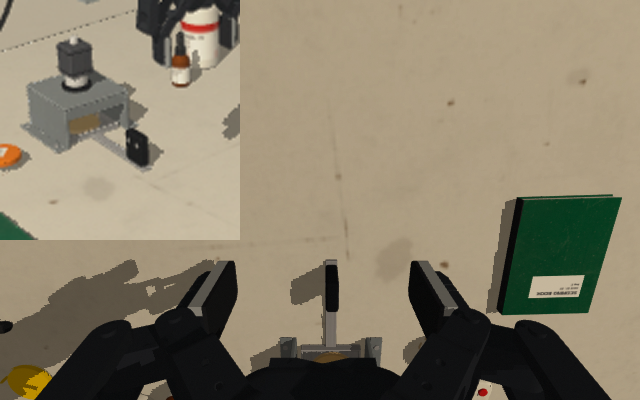

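Run:
```python
from meas import *
import pickle
cm,im=pickle.load(open('w5.pkl','rb'))
print('neck end',ray('',[[331,260]],.005,cm).round(4)); print('pan rear rim ends',ray('',[[303,346],[361,346]],.010,cm).round(4))
print('mouth feet front outer',ray('',[[281,338],[380,338]],.003,cm).round(4))
quad(im,cm,lambda H,S,V:(S<60)&(V>70)&(V<170),(324,313,338,342),.005,'neck')
```

```text
neck end [[0.571  0.0426 0.005 ]]
pan rear rim ends [[ 0.6896 -0.0024  0.01  ]
 [ 0.6957  0.072   0.01  ]]
mouth feet front outer [[ 0.681  -0.0308  0.003 ]
 [ 0.6915  0.0977  0.003 ]]
neck rect [0.6674 0.0349] [0.0141 0.0438] 85.43 | px [[336, 313], [335, 341], [325, 341], [325, 313]] w [[0.6461, 0.0433], [0.6897, 0.039], [0.6886, 0.0261], [0.645, 0.0296]]
```

The neck end lies 115 mm in front of the mouth, exactly the home value. The tray is centred within 2 mm and turned -4.6°, as the hood is. The dish is in the pan, and the book and dropper bottle look undisturbed. I'm handing it in.

```bash
python3 -c "
from rig import order
print(order.sign_off())"
```

```text
the job is handed in; nothing more can be done
None
```

I slid the tray pan first into the hood until it met the stop, with the dish still in its pan, let go, pulled the arm clear and handed the job in at about 16 s; the hand-in returned no verdict.

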